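Line up the turned bowls for decorating

ROBOT

A 6-joint arm with a two-finger parallel gripper is mounted at the origin on the work surface. World frame = base frame: x ahead of the robot, y to its left, z up, the work surface at z = 0. Lengths are in m, angles in degrees, forces in N, time in s.
With the tool pointing down it reaches from about 0.25 to 0.85 m from the base axis. Payload 12.5 kg.
Tool frame: the origin (TCP) lies on the centre line of the jaws, within the pads' length; the fingertips stand 11 mm ahead of it and the grasp point (between the pads) lies 8 mm behind it; z points along the fingers, y is the direction in which the jaws open and shut (so a half turn about z gives the same grasp; the last joint's range is limited). The gripper opens to 93 mm and grips with 3 to 60 N. Pads are 15 mm wide; open, the fingers measure 128 mm over their backs; the gripper's body (75 mm by 188 mm) begins 65 mm behind the grasp point.
Start: joints at [-80.764, 20.094, 94.641, -0, 65.266, -4.847], TCP at [0.134, -0.533, 0.23] pointing down, gripper open.
Joint ranges: [-157.81, 157.81], [-45, 120.19], [0.68, 151.7], [-89.99, 269.99], [4.06, 180], [-164.3, 164.3]. Speed limits (degrees/s): [127.2, 127.2, 159.86, 180, 180, 180].

INTERFACE

Orientations are given as a 3x3 rotation matrix whose columns are the frame's x, y, z axes.
In Python, from plant import ctrl, capture, camera_params gives the robot as it stands. The module is installed in compiled form; this text tells all that it offers.
- The arm moves only by the tool drive_tool, never from a script. Its argument "commands" is a list of rows, each a list of 3 entries, a list of its own where there are three numbers: the shift along the tool's x, y, z in cm, then the turn about the tool's z in rad, then the opening, from -1 (shut) to 1 (fully open). In form: [[[x, y, z], roll, grip], ...]. A call has 1 to 8 rows; each row shifts and turns the commanded pose from where the row before left it, along the tool's axes as they then stand; what a row does not reach is not made up. A row lasts 1/12 s, in which the tool goes at most 41.7 mm and 7.16 degrees, less where a joint would pass 70% of its speed; a pose out of reach is approached as far as the arm can. A call with a gripper value outside its range is refused whole. The fingers move at their own pace and stop on an object; the grip force is fixed at half the most. Time passes only in rows, so rows that do not move let the fingers close. It gives the time, the measured TCP pose, the force and the opening at its end, in the units of the state.
- ctrl.state(): the state, without advancing time (a new reading comes with each control period).
- capture(name): name is "scene" or "side" or "wrist"; returns the picture (480x640x3 uint8, blue, green, red); there is no depth.
- camera_params(name): a dict with "camera_matrix" (3x3 intrinsics, pixels), "R" (3x3) and "t" (3): a world point X has camera coordinates R X + t. Camera axes: x right, y down, z forward; pixel columns grow to the right and rows downward; lengths in m; the calibration is good to about 2 mm. A picture is of the moment at which its call begins: read the wrist's pose just before it. camera_params takes no time and is no camera call; for the wrist camera it gives the pose at the moment of the call.
- ctrl.job_done(): hands the job in, once; it reports no verdict.
The state is a dict: "t": time; "q": joint angles; "qd": joint speeds; "tau": joint torques, N m; "ee_pos": TCP position; "tool_rot": TCP orientation; "wrist_force": force on the tool from outside, world axes, zero at the start; "wrist_torque": the same for the moment, N m; "opening": finger opening in m.
Only numpy, scipy, OpenCV 4.12 (cv2) and the standard library are available. Lean on these libraries where they do the work, as an engineer would, in place of code of your own. Each camera call takes 0.05 s, during which the arm holds its last target. There are 200 camera calls.

TASK

Set the four clay bowls out on the ware board for decorating: one in the middle of each plaster bat, in order of size along the board, with the largest next to the banding wheel and the smallest at the bucket end. Keep them upside down on their rims as they are, and set each one down gently; the clay is still soft enough to spoil if a bowl is dropped or tipped over.

Things in the scene. Friction and masses are not known exactly. Their poses are not given: they have to be found in the camera images.
- bowl_118: the largest of four round unfired clay bowls, all of the same brown clay, standing upside down on its rim: 118 mm across the rim, 72 mm high in all. On top is its foot ring, a straight upright ring 58 mm across outside and 16 mm tall and hollow inside, the natural grip; below it the bowl widens at once into a shoulder and dome. Loose, 80 to 350 g. Origin at the centre of the rim plane, on what it stands on; z up.
- bowl_102: the second largest of four round unfired clay bowls, all of the same brown clay, standing upside down on its rim: 102 mm across the rim, 64 mm high in all. On top is its foot ring, a straight upright ring 52 mm across outside and 16 mm tall and hollow inside, the natural grip; below it the bowl widens at once into a shoulder and dome. Loose, 80 to 350 g. Origin at the centre of the rim plane, on what it stands on; z up.
- bowl_86: the third largest of four round unfired clay bowls, all of the same brown clay, standing upside down on its rim: 86 mm across the rim, 56 mm high in all. On top is its foot ring, a straight upright ring 46 mm across outside and 16 mm tall and hollow inside, the natural grip; below it the bowl widens at once into a shoulder and dome. Loose, 80 to 350 g. Origin at the centre of the rim plane, on what it stands on; z up.
- bowl_70: the smallest of four round unfired clay bowls, all of the same brown clay, standing upside down on its rim: 70 mm across the rim, 48 mm high in all. On top is its foot ring, a straight upright ring 40 mm across outside and 16 mm tall and hollow inside, the natural grip; below it the bowl widens at once into a shoulder and dome. Loose, 80 to 350 g. Origin at the centre of the rim plane, on what it stands on; z up.
- bat_a: one of four alike white round plaster bats (discs), 124 mm across and 10 mm thick, lying fixed on the ware board in a row with about 145 mm between centres; which of the four lies where in the row differs from start to start. Origin at the centre of its underside, its top 10 mm above that and 28 mm above the table; z up.
- bat_b: one of four alike white round plaster bats (discs), 124 mm across and 10 mm thick, lying fixed on the ware board in a row with about 145 mm between centres; which of the four lies where in the row differs from start to start. Origin at the centre of its underside, its top 10 mm above that and 28 mm above the table; z up.
- bat_c: one of four alike white round plaster bats (discs), 124 mm across and 10 mm thick, lying fixed on the ware board in a row with about 145 mm between centres; which of the four lies where in the row differs from start to start. Origin at the centre of its underside, its top 10 mm above that and 28 mm above the table; z up.
- bat_d: one of four alike white round plaster bats (discs), 124 mm across and 10 mm thick, lying fixed on the ware board in a row with about 145 mm between centres; which of the four lies where in the row differs from start to start. Origin at the centre of its underside, its top 10 mm above that and 28 mm above the table; z up.
- board: the ware board, a plywood plank 150 mm wide, 600 mm long and 18 mm thick with dark end battens, fixed, lying across in front of the robot and carrying the four bats. Origin at the centre of its underside, y along its length, x across it, z up.
- wheel: the banding wheel, a low metal turntable with a round grooved aluminium head, 220 mm across and 68 mm high, fixed on the table just past one end of the ware board, left or right (a white slip bucket 184 mm across and 156 mm high stands past the other end). Origin at the centre of its underside, z up.
Mind the look-alikes: they are no part of the job. Leave any purple look-alike of the bowl_118 alone.

How it is judged (in metres and radians):
At the end, for the whole second after the job is handed in: Each bowl stands rim down on its own bat, its centre within 15 mm of the bat's centre, its rim on the bat (within 4 mm of height) and upright within 0.1 rad; from the banding wheel's end of the board to the bucket's the rims measure 118, 102, 86, 70 mm; all are released and at rest ((horizontal distance between bowl_118 and bat_a below 0.015 m or horizontal distance between bowl_118 and bat_b below 0.015 m or horizontal distance between bowl_118 and bat_c below 0.015 m or horizontal distance between bowl_118 and bat_d below 0.015 m) and z of bowl_118 in the frame of board between 0.024 and 0.032 m and angle between each of bowl_118, bowl_102, bowl_86, bowl_70's own z axis and vertical below 0.1 rad and linear speed of each of bowl_118, bowl_102, bowl_86, bowl_70 below 0.02 m/s and angular speed of each of bowl_118, bowl_102, bowl_86, bowl_70 below 0.2 rad/s and contact force between the fingers and bowl_118 below 0.1 N and (horizontal distance between bowl_102 and bat_a below 0.015 m or horizontal distance between bowl_102 and bat_b below 0.015 m or horizontal distance between bowl_102 and bat_c below 0.015 m or horizontal distance between bowl_102 and bat_d below 0.015 m) and z of bowl_102 in the frame of board between 0.024 and 0.032 m and contact force between the fingers and bowl_102 below 0.1 N and (horizontal distance between bowl_86 and bat_a below 0.015 m or horizontal distance between bowl_86 and bat_b below 0.015 m or horizontal distance between bowl_86 and bat_c below 0.015 m or horizontal distance between bowl_86 and bat_d below 0.015 m) and z of bowl_86 in the frame of board between 0.024 and 0.032 m and contact force between the fingers and bowl_86 below 0.1 N and (horizontal distance between bowl_70 and bat_a below 0.015 m or horizontal distance between bowl_70 and bat_b below 0.015 m or horizontal distance between bowl_70 and bat_c below 0.015 m or horizontal distance between bowl_70 and bat_d below 0.015 m) and z of bowl_70 in the frame of board between 0.024 and 0.032 m and contact force between the fingers and bowl_70 below 0.1 N and ((y of wheel in the frame of board above 0 m and y of bowl_118 in the frame of board between 0.1855 and 0.2495 m and y of bowl_102 in the frame of board between 0.0405 and 0.1045 m and y of bowl_86 in the frame of board between -0.1045 and -0.0405 m and y of bowl_70 in the frame of board between -0.2495 and -0.1855 m) or (y of wheel in the frame of board below 0 m and y of bowl_118 in the frame of board between -0.2495 and -0.1855 m and y of bowl_102 in the frame of board between -0.1045 and -0.0405 m and y of bowl_86 in the frame of board between 0.0405 and 0.1045 m and y of bowl_70 in the frame of board between 0.1855 and 0.2495 m))); the robot touches nothing.
It fails at once if a bowl is tipped over (more than 35 degrees) (angle between any of bowl_118, bowl_102, bowl_86, bowl_70's own z axis and vertical above 0.6 rad).
It fails at once if a bowl is dropped from more than about 25 mm, or flung ((linear speed of bowl_118 above 0.7 m/s and contact force between the fingers and bowl_118 below 0.1 N) or (linear speed of bowl_102 above 0.7 m/s and contact force between the fingers and bowl_102 below 0.1 N) or (linear speed of bowl_86 above 0.7 m/s and contact force between the fingers and bowl_86 below 0.1 N) or (linear speed of bowl_70 above 0.7 m/s and contact force between the fingers and bowl_70 below 0.1 N)).
It also fails if it takes over 102 s, if anything falls off the work surface, if the arm or the gripper's body presses on something with over 40 N, if the wrist force passes 120 N, or if a joint passes its speed limit or range.

## Working session

There is one attempt and no reset: what is moved stays moved. The work goes in short steps, Python scripts to look and compute and a tool call to move; the robot and the scene stay as the last step left them, time stands still between calls to the robot, and variables do not carry over. Pictures are saved under pics/ and viewed, about 12 in all and at most 16, crops included, and the job is handed in when it is done.

Besides the shell and the picture viewer there is one more tool, called after "Emit:" as name(argument=value, ...), one argument or row to a line, values as JSON. drive_tool: Moves the arm, as the interface text tells. Its arguments: {"type":"object","properties":{"commands":{"type":"array","items":{"type":"array"}}},"required":["commands"]}

```bash
mkdir -p pics; python3 - <<'E'
from plant import ctrl,capture,camera_params
import cv2,numpy as np
s=ctrl.state(); print(s['t'],s['ee_pos'],s['tool_rot'],s['opening'])
for n in ("scene","side"):
    cv2.imwrite(f"pics/{n}0.png",capture(n)); p=camera_params(n); print(n,p['camera_matrix'],-np.array(p['R']).T@p['t'],p['R'])
E
```

```text
0.0 [ 0.13379324 -0.53315955  0.22910075] [[ 9.69956877e-01  2.43276844e-01 -1.85065180e-04]
 [ 2.43276898e-01 -9.69956249e-01  1.10729606e-03]
 [ 8.98743617e-05 -1.11905151e-03 -9.99999370e-01]] 0.09290626846865951
scene [[463.07300083   0.         314.27338337]
 [  0.         463.07300083 242.69814824]
 [  0.           0.           1.        ]] [0.99518686 0.52988273 1.13135721] [[-0.65647041  0.75425513 -0.01207464]
 [ 0.61909517  0.5295495  -0.57991249]
 [-0.43100785 -0.38817074 -0.81458929]]
side [[477.81796184   0.         315.94531199]
 [  0.         477.81796184 235.99638558]
 [  0.           0.           1.        ]] [ 0.36460757 -1.06936495  1.10552082] [[ 0.99831305 -0.05694681 -0.01131844]
 [-0.04851407 -0.71106548 -0.70145012]
 [ 0.03189719  0.70081592 -0.71262867]]
```

View pics/scene0.png

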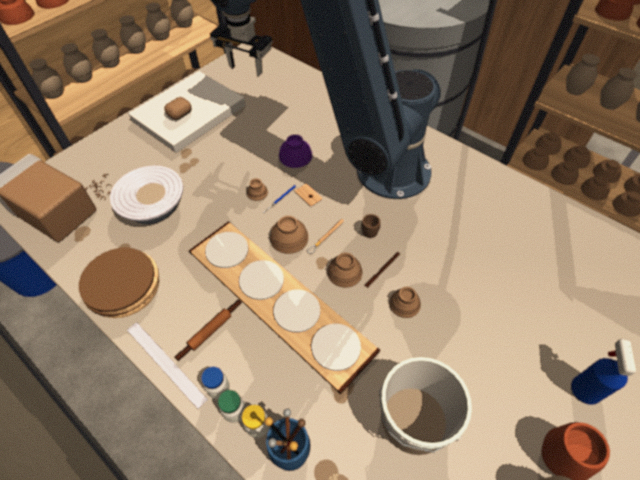

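View pics/side0.png

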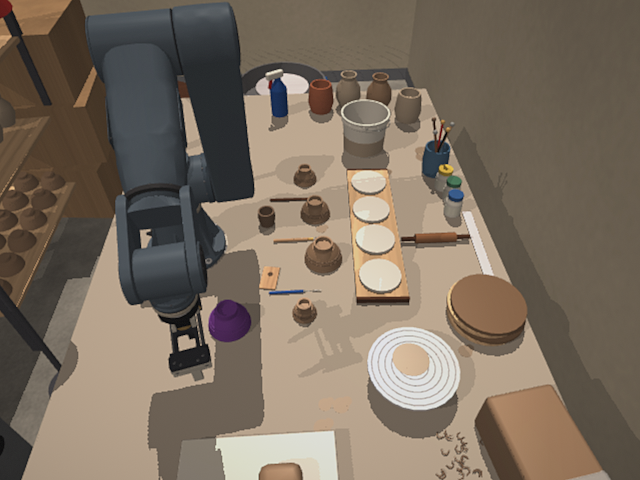

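The wheel (scene 147,193) is at the board's −y end and the bucket (425,403) at +y. The bowls in the scene view are 118 at (288,232), 102 at (345,268), 86 at (405,302) and 70 at (257,188). The purple look-alike is at (295,150) and a dark cup at (371,225). Next I'll locate them roughly and fit the bats.

```bash
cat > h.py <<'E'
import cv2,numpy as np
from plant import ctrl,capture,camera_params
def cast(p,uv,z):
    K,R,t=[np.array(p[k],float) for k in("camera_matrix","R","t")]
    uv=np.atleast_2d(uv).astype(float); d=np.c_[uv,np.ones(len(uv))]@np.linalg.inv(K).T@R
    c=-R.T@t.ravel(); return c+d*((z-c[2])/d[:,2])[:,None]
def circ(P):  # least-squares circle
    A=np.c_[2*P[:,:2],np.ones(len(P))]; s=np.linalg.lstsq(A,(P[:,:2]**2).sum(1),rcond=None)[0]
    return s[0],s[1],np.sqrt(s[2]+s[0]**2+s[1]**2)
E
python3 - <<'E'
from h import *
cen={'scene':{118:(288,222),102:(345,261),86:(405,294),70:(257,183),'cup':(371,219),'purple':(295,141)},'side':{118:(322,244),102:(315,203),86:(305,169),70:(304,304),'cup':(266,210),'purple':(228,308)}}
for n in cen:
    im=cv2.imread(f'pics/{n}0.png'); p=camera_params(n)
    hsv=cv2.cvtColor(im,cv2.COLOR_BGR2HSV)
    for seed in ([(227,250),(261,280),(297,311),(336,346)] if n=='scene' else [(380,275),(375,238),(370,209),(369,181)]):
        print(hsv[seed[1],seed[0]],end=' ')
        m=((hsv[...,1]<65)&(hsv[...,2]>150)).astype(np.uint8)
        k,lab=cv2.connectedComponents(m); cm=(lab==lab[seed[1],seed[0]]).astype(np.uint8)
        c=max(cv2.findContours(cm,0,cv2.CHAIN_APPROX_NONE)[0],key=cv2.contourArea)[:,0]
        print(n,seed,cm.sum(),np.round(circ(cast(p,c,.028)),4))
    for k,uv in cen[n].items(): print(k,np.round(cast(p,uv,{118:.072,102:.064,86:.056,70:.048,'cup':.05,'purple':.072}[k])[0],3))
E
```

```text
[ 18  39 229] scene (227, 250) 1160 [ 0.5939 -0.1755  0.0602]
[ 18  45 227] scene (261, 280) 1333 [ 0.6004 -0.027   0.0603]
[ 19  43 227] scene (297, 311) 1523 [0.607  0.1117 0.0604]
[ 18  38 226] scene (336, 346) 1771 [0.6174 0.2551 0.0604]
118 [ 0.429 -0.081  0.072]
102 [0.422 0.126 0.064]
86 [0.396 0.308 0.056]
70 [ 0.365 -0.277  0.048]
cup [0.248 0.086 0.05 ]
purple [ 0.163 -0.297  0.072]
[ 20  34 224] side (380, 275) 1071 [ 0.5901 -0.1787  0.06  ]
[ 19  37 221] side (375, 238) 872 [ 0.5969 -0.0301  0.0602]
[ 17  39 218] side (370, 209) 717 [0.6032 0.1084 0.0597]
[ 16  42 215] side (369, 181) 604 [0.6142 0.2522 0.0599]
118 [ 0.427 -0.088  0.072]
102 [0.417 0.107 0.064]
86 [0.392 0.301 0.056]
70 [ 0.365 -0.287  0.048]
cup [0.255 0.099 0.05 ]
purple [ 0.163 -0.304  0.072]
```

Emit:
drive_tool(
  commands=[
    [[0,0,-0.5],-0.11,1],
    [[0,0,-0.5],-0.11,1],
    [[0,0,-0.5],-0.11,1],
    [[0,0,-0.5],-0.11,1],
    [[0,0,-0.5],-0.11,1],
    [[0,0,-0.5],-0.11,1],
    [[0,0,0],-0.11,1],
    [[0,0,0],-0.11,1],
  ],
)

```text
t: 0.77
ee_pos: [0.1338, -0.5334, 0.2596]
tool_rot: [[0.426, 0.905, -0.0], [0.905, -0.426, 0.0], [0.0, -0.0, -1.0]]
wrist_force: [0.2, -0.0, -0.0]
opening: 0.0928
```

Emit:
drive_tool(
  commands=[
    [[0,0,0],-0.11,1],
    [[0,0,0],-0.11,1],
    [[0,0,0],-0.11,1],
    [[0,0,0],-0.115,1],
    [[0,0,0],0,1],
  ],
)

```text
t: 1.18
ee_pos: [0.1338, -0.5333, 0.2593]
tool_rot: [[-0.005, 1.0, -0.0], [1.0, 0.005, 0.001], [0.001, -0.0, -1.0]]
wrist_force: [0.6, -0.2, 0.7]
opening: 0.0933
```

```bash
python3 - <<'E'
from h import *
p=camera_params('wrist'); R=np.array(p['R']); s=ctrl.state(); T=np.array(s['tool_rot'])
c=-R.T@np.array(p['t']).ravel(); print(p['camera_matrix'],c,T.T@(c-s['ee_pos']),'view dir in tool',T.T@R[2], 'img right/down in world',R[0],R[1],s['q'])
E
```

```text
[[402.03876948   0.         321.04971101]
 [  0.         402.03876948 242.10997949]
 [  0.           0.           1.        ]] [ 0.13377051 -0.44997062  0.41480114] [ 0.08342014  0.00038803 -0.1554289 ] view dir in tool [-2.97229928e-01 -9.29906580e-05  9.54805929e-01] img right/down in world [ 9.99982023e-01  5.97843646e-03 -4.59919508e-04] [ 0.00584584 -0.95498721  0.29658936] [-8.07663643e+01  1.84252389e+01  9.26119736e+01 -1.64031212e-03
  6.90019185e+01 -8.10658660e+01]
```

Emit:
drive_tool(
  commands=[
    [[3.2,3.0,0],0,1],
    [[3.2,3.0,0],0,1],
    [[3.2,3.0,0],0,1],
    [[3.2,3.0,0],0,1],
    [[3.2,3.0,0],0,1],
    [[3.2,3.0,0],0,1],
    [[2.0,3.0,0],0,1],
    [[0,0,0],0,1],
  ],
)

```text
t: 1.85
ee_pos: [0.3383, -0.3278, 0.2597]
tool_rot: [[0.0, 1.0, 0.001], [1.0, -0.0, 0.001], [0.001, 0.001, -1.0]]
wrist_force: [-0.3, 0.0, 0.7]
opening: 0.093
```

```bash
python3 - <<'E'
from h import *
im=capture('wrist'); cv2.imwrite('pics/w1.png',im)
E
```

```text
(no output)
```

View pics/w1.png

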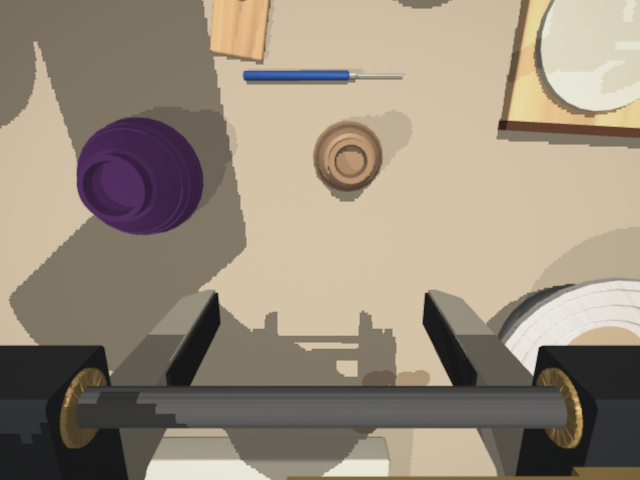

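The wrist view shows bowl_70 from almost overhead at (348,157) and the purple look-alike at (140,178). I'll measure the bowl's outline at the rim plane.

```bash
cat >> h.py <<'E'
def bowl(im,p,uv,dia,h,zb=0.0,ratio=1.8):
    """silhouette of the clay-coloured blob at uv; circle fit on the rim plane, plus the foot ring's top"""
    hsv=cv2.cvtColor(cv2.medianBlur(im,3),cv2.COLOR_BGR2HSV)
    b,g,r=[im[...,i].astype(float)+1 for i in range(3)]
    m=((r/b>ratio)&(hsv[...,0]<22)).astype(np.uint8)
    m=cv2.morphologyEx(m,cv2.MORPH_CLOSE,np.ones((9,9)))
    m=cv2.morphologyEx(m,cv2.MORPH_OPEN,np.ones((5,5)))
    k,lab=cv2.connectedComponents(m); v=lab[uv[1],uv[0]]
    c=max(cv2.findContours((lab==v).astype(np.uint8),0,cv2.CHAIN_APPROX_NONE)[0],key=cv2.contourArea)
    c=cv2.convexHull(c)[:,0]; P=cast(p,c,zb+.004)
    return v,cv2.boundingRect(c),np.round(circ(P),4),np.round(cv2.minEnclosingCircle(P[:,:2].astype(np.float32)*1000)[0],1)
E
python3 - <<'E'
from h import *
im=cv2.imread('pics/w1.png'); p=camera_params('wrist')
for y,x in ((157,375),(157,325),(185,348),(130,348),(157,290),(157,430),(130,400),(195,345),(157,348)): print((x,y),im[y,x],round(im[y,x,2]/im[y,x,0],2))
for r in (1.5,1.6,1.8): print(bowl(im,p,(330,157),70,48,ratio=r))
E
```

```text
(375, 157) [ 84 110 137] 1.63
(325, 157) [116 151 188] 1.62
(348, 185) [ 62  81 100] 1.61
(348, 130) [ 96 127 159] 1.66
(290, 157) [168 195 213] 1.27
(430, 157) [167 195 212] 1.27
(400, 130) [150 175 190] 1.27
(345, 195) [104 120 130] 1.25
(348, 157) [116 151 189] 1.63
(np.int32(3), (314, 122, 68, 69), array([ 0.3633, -0.2839,  0.0344]), array([ 363.2, -283.8]))
(np.int32(5), (314, 122, 68, 63), array([ 0.363 , -0.2824,  0.0331]), array([ 363.3, -283.8]))
(np.int32(0), (0, 0, 640, 480), array([ 0.3267, -0.4387,  0.4127]), array([ 328. , -496.4]))
```

Emit:
drive_tool(
  commands=[
    [[2.2,1.25,0],0,1],
    [[2.2,1.25,0],0,1],
    [[0,0,4],0,1],
    [[0,0,4],0,1],
    [[0,0,4],0,1],
    [[0,0,3],0,1],
    [[0,0,0],0,1],
    [[0,0,0],0,1],
  ],
)

```text
t: 2.57
ee_pos: [0.359, -0.2873, 0.1093]
tool_rot: [[0.003, 1.0, -0.002], [1.0, -0.003, 0.002], [0.002, -0.002, -1.0]]
wrist_force: [0.4, -1.2, 0.6]
opening: 0.093
```

Emit:
drive_tool(
  commands=[
    [[0.35,0.4,0],0,1],
    [[0,0,0],0,1],
    [[0,0,2],0,1],
    [[0,0,2],0,1],
    [[0,0,1],0,1],
    [[0,0,0.6],0,1],
    [[0,0,0],0,1],
    [[0,0,0],0,1],
  ],
)

```text
t: 3.23
ee_pos: [0.3642, -0.2839, 0.0544]
tool_rot: [[0.0, 1.0, 0.001], [1.0, -0.0, -0.001], [-0.001, 0.001, -1.0]]
wrist_force: [0.8, -0.7, 0.7]
opening: 0.0926
```

Emit:
drive_tool(
  commands=[
    [[0,0,0.4],0,1],
    [[0,0,0.3],0,1],
    [[0,0,0],0,1],
    [[0,0,0],0,1],
  ],
)

```text
t: 3.57
ee_pos: [0.3638, -0.2836, 0.0467]
tool_rot: [[0.0, 1.0, -0.0], [1.0, -0.0, 0.0], [0.0, -0.0, -1.0]]
wrist_force: [-0.3, -0.2, -0.2]
opening: 0.0928
```

Emit:
drive_tool(
  commands=[
    [[0,0,0],0,0.2],
    [[0,0,0],0,0],
    [[0,0,0],0,-0.2],
    [[0,0,0],0,-0.4],
    [[0,0,0],0,-0.6],
    [[0,0,0],0,-0.8],
    [[0,0,0],0,-1],
    [[0,0,0],0,-1],
  ],
)

```text
t: 4.23
ee_pos: [0.3638, -0.2835, 0.0466]
tool_rot: [[-0.0, 1.0, -0.0], [1.0, 0.0, 0.0], [0.0, -0.0, -1.0]]
wrist_force: [-0.6, 0.6, -0.5]
opening: 0.0443
```

Emit:
drive_tool(
  commands=[
    [[0,0,0],0,-1],
    [[0,0,0],0,-1],
    [[0,0,0],0,-1],
    [[0,0,-0.5],0,-1],
    [[0,0,-1],0,-1],
    [[0,0,-2],0,-1],
    [[0,0,-3],0,-1],
    [[0,0,-3],0,-1],
  ],
)

```text
t: 4.9
ee_pos: [0.3634, -0.2831, 0.1431]
tool_rot: [[0.0, 1.0, -0.001], [1.0, -0.0, 0.001], [0.001, -0.001, -1.0]]
wrist_force: [0.4, -0.9, -1.3]
opening: 0.0394
```

Emit:
drive_tool(
  commands=[
    [[1,0.5,-2.5],0,-1],
    [[2.5,1.2,-2],0,-1],
    [[3,1.4,0],0,-1],
    [[3,1.4,0],0,-1],
    [[3,1.4,0],0,-1],
    [[3,1.4,0],0,-1],
    [[3,1.4,0],0,-1],
    [[3,1.4,0],0,-1],
  ],
)

```text
t: 5.57
ee_pos: [0.4651, -0.0669, 0.1876]
tool_rot: [[-0.0, 1.0, 0.001], [1.0, 0.0, -0.0], [-0.0, 0.001, -1.0]]
wrist_force: [0.2, -1.5, -1.6]
opening: 0.0393
```

Emit:
drive_tool(
  commands=[
    [[3,1.4,0],0,-1],
    [[3,1.4,0],0,-1],
    [[3,1.4,0],0,-1],
    [[3,1.4,0],0,-1],
    [[3,1.4,0],0,-1],
    [[3,1.4,0],0,-1],
    [[3,1.4,0],0,-1],
    [[2.5,1.2,0],0,-1],
  ],
)

```text
t: 6.23
ee_pos: [0.5752, 0.1685, 0.1876]
tool_rot: [[-0.001, 1.0, 0.0], [1.0, 0.001, 0.0], [0.0, 0.0, -1.0]]
wrist_force: [0.7, 0.0, -1.8]
opening: 0.0393
```

Emit:
drive_tool(
  commands=[
    [[1.5,0.8,0],0,-1],
    [[0.5,0.4,0],0,-1],
    [[0,0,0],0,-1],
    [[0,0,0],0,-1],
  ],
)

```text
t: 6.57
ee_pos: [0.5865, 0.1857, 0.1869]
tool_rot: [[0.0, 1.0, -0.0], [1.0, -0.0, -0.0], [-0.0, -0.0, -1.0]]
wrist_force: [-0.2, -0.5, -1.8]
opening: 0.0394
```

```bash
python3 - <<'E'
from h import *
im=capture('wrist'); cv2.imwrite('pics/w2.png',im);s=ctrl.state();print(s['ee_pos'],s['opening'])
E
```

```text
[0.5863845  0.18542559 0.18687343] 0.03916606365941529
```

View pics/w2.png

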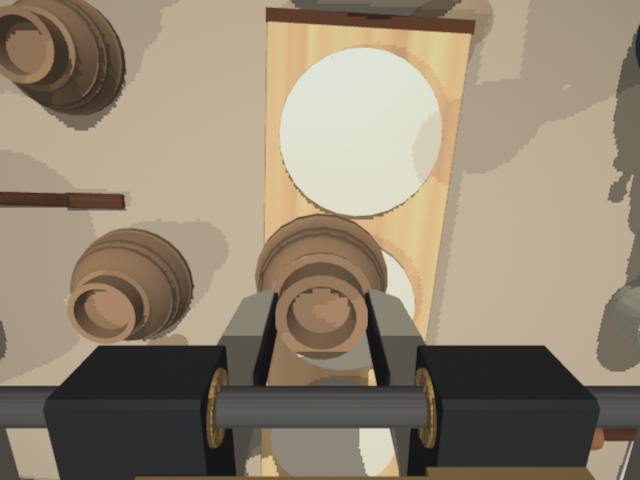

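The bowl is held upright. Bat d is fully in view at (360,132), bowl 102 is at (125,285) and bowl 86 is partly visible at the top left.

```bash
cat >> h.py <<'E'
def bat(im,p,uv,thr=60):
    hsv=cv2.cvtColor(im,cv2.COLOR_BGR2HSV); m=((hsv[...,1]<thr)&(hsv[...,2]>110)).astype(np.uint8)
    k,lab=cv2.connectedComponents(m); cm=(lab==lab[uv[1],uv[0]]).astype(np.uint8)
    c=max(cv2.findContours(cm,0,cv2.CHAIN_APPROX_NONE)[0],key=cv2.contourArea); c=cv2.convexHull(c)[:,0]
    return cm.sum(),hsv[uv[1],uv[0]],np.round(circ(cast(p,c,.028)),4)
E
python3 - <<'E'
from h import *
im=cv2.imread('pics/w2.png');p=camera_params('wrist')
for t in (30,45,60): print(bat(im,p,(340,132),t))
E
```

```text
(np.uint64(19776), array([ 32,  18, 225], dtype=uint8), array([0.6161, 0.2551, 0.0608]))
(np.uint64(21356), array([ 32,  18, 225], dtype=uint8), array([0.6161, 0.2549, 0.0612]))
(np.uint64(21579), array([ 32,  18, 225], dtype=uint8), array([0.6161, 0.2548, 0.0616]))
```

Emit:
drive_tool(
  commands=[
    [[1.5,0.7,0],0,-1],
    [[2.7,1.1,0],0,-1],
    [[1.7,0.8,0],0,-1],
    [[1.0,0.4,2],0,-1],
    [[0,0,3],0,-1],
    [[0,0,2],0,-1],
    [[0,0,0],0,-1],
    [[0,0,0],0,-1],
  ],
)

```text
t: 7.28
ee_pos: [0.6165, 0.2543, 0.1166]
tool_rot: [[0.001, 1.0, -0.002], [1.0, -0.001, -0.001], [-0.001, -0.002, -1.0]]
wrist_force: [0.2, -0.4, 0.3]
opening: 0.0389
```

Now down to about 76 mm, slowly at the end.

Emit:
drive_tool(
  commands=[
    [[0,0,1.5],0,-1],
    [[0,0,1.2],0,-1],
    [[0,0,0.7],0,-1],
    [[0,0,0.4],0,-1],
    [[0,0,0],0,-1],
    [[0,0,0],0,-1],
  ],
)

```text
t: 7.78
ee_pos: [0.617, 0.2554, 0.0791]
tool_rot: [[0.0, 1.0, 0.0], [1.0, -0.0, 0.0], [0.0, 0.0, -1.0]]
wrist_force: [0.4, -0.0, -1.5]
opening: 0.0395
```

Emit:
drive_tool(
  commands=[
    [[0,0,0.2],0,-1],
    [[0,0,0.15],0,-1],
    [[0,0,0.1],0,-1],
    [[0,0,0],0,-1],
    [[0,0,0],0,-1],
  ],
)

```text
t: 8.2
ee_pos: [0.617, 0.2555, 0.0747]
tool_rot: [[-0.0, 1.0, 0.0], [1.0, 0.0, 0.0], [0.0, 0.0, -1.0]]
wrist_force: [-1.0, -1.5, 4.8]
opening: 0.0392
```

Emit:
drive_tool(
  commands=[
    [[0,0,0],0,-0.1],
    [[0,0,0],0,0.1],
    [[0,0,0],0,0.4],
    [[0,0,0],0,0.7],
    [[0,0,0],0,1],
    [[0,0,0],0,1],
    [[0,0,-1],0,1],
    [[0,0,-3],0,1],
  ],
)

```text
t: 8.87
ee_pos: [0.6148, 0.2547, 0.1111]
tool_rot: [[0.0, 1.0, -0.007], [1.0, -0.0, -0.002], [-0.002, -0.007, -1.0]]
wrist_force: [-0.1, -0.1, -0.8]
opening: 0.0838
```

Emit:
drive_tool(
  commands=[
    [[0,0,-3.5],0,1],
    [[0,0,-3.5],0,1],
    [[0,0,-3.5],0,1],
    [[0,-3.5,-2],0,1],
    [[0,-3.5,0],0,1],
    [[0,-3.5,0],0,1],
    [[0,-3.5,0],0,1],
    [[0,-2.5,0],0,1],
  ],
)

```text
t: 9.53
ee_pos: [0.4493, 0.2552, 0.24]
tool_rot: [[-0.0, 1.0, 0.0], [1.0, 0.0, 0.0], [0.0, 0.0, -1.0]]
wrist_force: [-0.6, 0.7, 1.1]
opening: 0.0933
```

```bash
sed -i 's/ratio=1.8/ratio=1.45/' h.py; python3 - <<'E'
from h import *
s=ctrl.state();p=camera_params('wrist');im=capture('wrist');cv2.imwrite('pics/w3.png',im);print(s['ee_pos'])
K,R,t=[np.array(p[k]) for k in("camera_matrix","R","t")]
x=K@(R@np.array([.394,.305,.03])+t.ravel());uv=(x[:2]/x[2]).astype(int);print(uv)
for r in (1.4,1.45,1.5):print(bowl(im,p,uv,86,56,ratio=r))
E
```

```text
[0.44927728 0.25522055 0.23996213]
[258 156]
(np.int32(1), (214, 97, 90, 93), array([0.3903, 0.3134, 0.0428]), array([390.3, 313.2]))
(np.int32(1), (214, 98, 90, 92), array([0.3904, 0.3134, 0.0427]), array([390.4, 313.3]))
(np.int32(1), (214, 98, 90, 92), array([0.3903, 0.3135, 0.0425]), array([390.3, 313.4]))
```

View pics/w3.png

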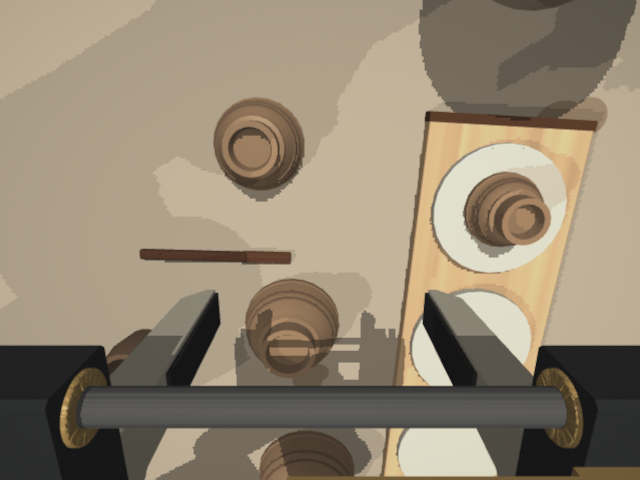

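Bowl 70 stands upright near the centre of its bat, at (505,210) in this view. Bowl 86 measures (0.390, 0.3135).

Emit:
drive_tool(
  commands=[
    [[2,-2,0],0,1],
    [[2,-2,0],0,1],
    [[1.2,-1.2,0],0,1],
    [[0.6,-0.7,3],0,1],
    [[0,0,3],0,1],
    [[0,0,3],0,1],
    [[0,0,3],0,1],
    [[0,0,0],0,1],
  ],
)

```text
t: 10.25
ee_pos: [0.3908, 0.3121, 0.1154]
tool_rot: [[-0.0, 1.0, -0.006], [1.0, 0.0, -0.004], [-0.004, -0.006, -1.0]]
wrist_force: [-0.2, -0.8, -0.6]
opening: 0.0933
```

Emit:
drive_tool(
  commands=[
    [[0,0,0],0,1],
    [[0,0,0],0,1],
  ],
)

```text
t: 10.42
ee_pos: [0.3937, 0.314, 0.121]
tool_rot: [[0.0, 1.0, 0.002], [1.0, -0.0, 0.001], [0.001, 0.002, -1.0]]
wrist_force: [-0.0, 0.4, 0.5]
opening: 0.093
```

Emit:
drive_tool(
  commands=[
    [[0,-0.35,2],0,1],
    [[0,0,2],0,1],
    [[0,0,1.5],0,1],
    [[0,0,0.7],0,1],
    [[0,0,0.3],0,1],
    [[0,0,0],0,1],
    [[0,0,0],0,1],
  ],
)

```text
t: 11.0
ee_pos: [0.39, 0.3139, 0.0554]
tool_rot: [[-0.0, 1.0, 0.002], [1.0, 0.0, 0.001], [0.001, 0.002, -1.0]]
wrist_force: [-0.6, -0.9, -0.2]
opening: 0.0931
```

Emit:
drive_tool(
  commands=[
    [[0,0,0.05],0,0.3],
    [[0,0,0],0,0.1],
    [[0,0,0],0,-0.1],
    [[0,0,0],0,-0.3],
    [[0,0,0],0,-0.6],
    [[0,0,0],0,-1],
    [[0,0,0],0,-1],
    [[0,0,0],0,-1],
  ],
)

```text
t: 11.67
ee_pos: [0.3894, 0.3135, 0.0537]
tool_rot: [[-0.0, 1.0, 0.0], [1.0, 0.0, 0.0], [0.0, 0.0, -1.0]]
wrist_force: [-0.8, -0.4, -0.2]
opening: 0.0455
```

Emit:
drive_tool(
  commands=[
    [[0,0,0],0,-1],
    [[0,0,0],0,-1],
    [[0,0,0],0,-1],
    [[0,0,-0.5],0,-1],
    [[0,0,-1],0,-1],
    [[0,0,-2],0,-1],
    [[0,0,-3],0,-1],
    [[0,0,-3],0,-1],
  ],
)

```text
t: 12.33
ee_pos: [0.3888, 0.3131, 0.1501]
tool_rot: [[-0.0, 1.0, -0.001], [1.0, 0.0, -0.001], [-0.001, -0.001, -1.0]]
wrist_force: [0.7, 0.8, -0.9]
opening: 0.0451
```

Emit:
drive_tool(
  commands=[
    [[-0.7,0.8,-2],0,-1],
    [[-2,2.1,-1],0,-1],
    [[-2.5,2.7,0],0,-1],
    [[-2.5,2.7,0],0,-1],
    [[-2.5,2.7,0],0,-1],
    [[-2.5,2.7,0],0,-1],
    [[-2.5,2.7,0],0,-1],
    [[-2,2.1,0],0,-1],
  ],
)

```text
t: 13.0
ee_pos: [0.5759, 0.1394, 0.1796]
tool_rot: [[0.001, 1.0, 0.001], [1.0, -0.001, -0.0], [-0.0, 0.001, -1.0]]
wrist_force: [-0.0, 0.7, -1.0]
opening: 0.0454
```

Emit:
drive_tool(
  commands=[
    [[-1.5,1.6,0],0,-1],
    [[-1,1.1,0],0,-1],
    [[-0.5,0.5,0],0,-1],
    [[0,0,0],0,-1],
    [[0,0,0],0,-1],
  ],
)

```text
t: 13.42
ee_pos: [0.6057, 0.1121, 0.1787]
tool_rot: [[-0.0, 1.0, -0.001], [1.0, 0.0, 0.0], [0.0, -0.001, -1.0]]
wrist_force: [-0.9, 0.2, -1.6]
opening: 0.045
```

Emit:
drive_tool(
  commands=[
    [[0,0,2],0,-1],
    [[0,0,3],0,-1],
    [[0,0,2.5],0,-1],
    [[0,0,1],0,-1],
    [[0,0,0.5],0,-1],
    [[0,0,0],0,-1],
    [[0,0,0],0,-1],
    [[0,0,0],0,-1],
  ],
)

```text
t: 14.08
ee_pos: [0.6071, 0.1117, 0.0902]
tool_rot: [[-0.0, 1.0, 0.002], [1.0, 0.0, 0.0], [0.0, 0.002, -1.0]]
wrist_force: [0.6, -0.0, -1.0]
opening: 0.0451
```

Emit:
drive_tool(
  commands=[
    [[0,-0.1,0.3],0,-1],
    [[0,0,0.2],0,-1],
    [[0,0,0.15],0,-1],
    [[0,0,0.1],0,-1],
    [[0,0,0.1],0,-1],
    [[0,0,0],0,-1],
    [[0,0,0],0,-1],
  ],
)

```text
t: 14.67
ee_pos: [0.6054, 0.1114, 0.0816]
tool_rot: [[0.0, 1.0, 0.0], [1.0, -0.0, 0.0], [0.0, 0.0, -1.0]]
wrist_force: [-6.9, -1.5, 14.9]
opening: 0.0452
```

Emit:
drive_tool(
  commands=[
    [[0,0,0],0,0],
    [[0,0,0],0,0.2],
    [[0,0,0],0,0.5],
    [[0,0,0],0,0.8],
    [[0,0,0],0,1],
    [[0,0,0],0,1],
    [[0,0,-1],0,1],
    [[0,0,-3],0,1],
  ],
)

```text
t: 15.33
ee_pos: [0.6033, 0.1112, 0.1174]
tool_rot: [[0.0, 1.0, -0.007], [1.0, -0.0, -0.001], [-0.001, -0.007, -1.0]]
wrist_force: [0.8, 0.2, 0.7]
opening: 0.0887
```

Emit:
drive_tool(
  commands=[
    [[0,0,-3.5],0,1],
    [[0,0,-3.5],0,1],
    [[0,0,-3],0,1],
    [[-1,-3.5,-2],0,1],
    [[-1,-3.5,0],0,1],
    [[-1,-3.5,0],0,1],
    [[-1,-3.5,0],0,1],
    [[-1,-2.5,0],0,1],
  ],
)

```text
t: 16.0
ee_pos: [0.4377, 0.0611, 0.2407]
tool_rot: [[-0.0, 1.0, 0.0], [1.0, 0.0, 0.0], [0.0, 0.0, -1.0]]
wrist_force: [0.7, 0.5, 2.2]
opening: 0.0928
```

```bash
python3 - <<'E'
from h import *
s=ctrl.state();p=camera_params('wrist');im=capture('wrist');cv2.imwrite('pics/w4.png',im);print(s['t'],s['ee_pos'])
K,R,t=[np.array(p[k]) for k in("camera_matrix","R","t")]
x=K@(R@np.array([.42,.117,.03])+t.ravel());uv=(x[:2]/x[2]).astype(int);print(uv)
for r in (1.4,1.5):print(bowl(im,p,uv,86,56,ratio=r))
E
```

```text
16.0 [0.43767858 0.06114667 0.24067743]
[300 149]
(np.int32(4), (246, 81, 108, 149), array([0.4219, 0.1074, 0.0627]), array([423.4, 105.6]))
(np.int32(4), (247, 82, 106, 110), array([0.4176, 0.125 , 0.0504]), array([417.7, 124.9]))
```

View pics/w4.png

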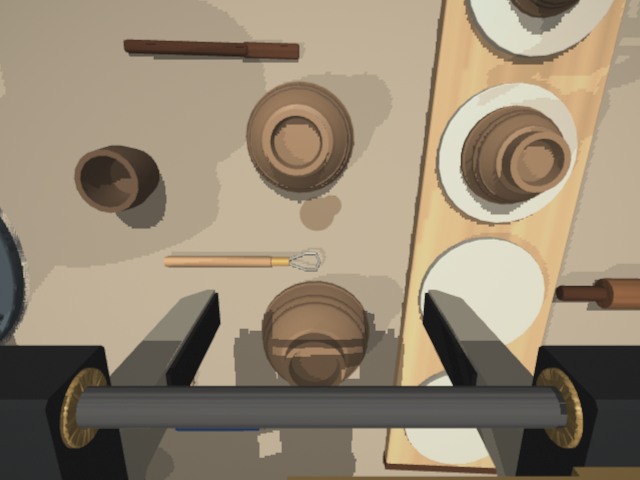

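Bowl 102 fits at (0.4176, 0.125). Bowl 86 stands upright on its bat at (515,155).

Emit:
drive_tool(
  commands=[
    [[2,-0.7,0],0,1],
    [[2,-0.7,0],0,1],
    [[1.5,-0.4,0],0,1],
    [[0.9,-0.2,2.5],0,1],
    [[0,0,3],0,1],
    [[0,0,3],0,1],
    [[0,0,2],0,1],
    [[0,0,0],0,1],
  ],
)

```text
t: 16.72
ee_pos: [0.4186, 0.1252, 0.1327]
tool_rot: [[-0.0, 1.0, -0.005], [1.0, 0.0, -0.001], [-0.001, -0.005, -1.0]]
wrist_force: [-1.7, 0.8, -1.3]
opening: 0.0928
```

Emit:
drive_tool(
  commands=[
    [[0,0,0],0,1],
    [[0,0,0],0,1],
  ],
)

```text
t: 16.88
ee_pos: [0.4212, 0.1256, 0.1366]
tool_rot: [[0.0, 1.0, 0.002], [1.0, -0.0, 0.0], [0.0, 0.002, -1.0]]
wrist_force: [0.5, 0.0, -0.0]
opening: 0.0929
```

Emit:
drive_tool(
  commands=[
    [[0,-0.3,2],0,1],
    [[0,0,2.2],0,1],
    [[0,0,1.7],0,1],
    [[0,0,0.9],0,1],
    [[0,0,0.4],0,1],
    [[0,0,0.1],0,1],
    [[0,0,0],0,1],
    [[0,0,0],0,1],
  ],
)

```text
t: 17.55
ee_pos: [0.418, 0.1256, 0.0631]
tool_rot: [[-0.0, 1.0, 0.002], [1.0, 0.0, 0.0], [0.0, 0.002, -1.0]]
wrist_force: [-0.6, -0.1, 0.9]
opening: 0.0932
```

Emit:
drive_tool(
  commands=[
    [[0,0,0],0,0.5],
    [[0,0,0],0,0.3],
    [[0,0,0],0,0.1],
    [[0,0,0],0,-0.2],
    [[0,0,0],0,-0.6],
    [[0,0,0],0,-1],
    [[0,0,0],0,-1],
    [[0,0,0],0,-1],
  ],
)

```text
t: 18.22
ee_pos: [0.4174, 0.1254, 0.0621]
tool_rot: [[0.0, 1.0, 0.0], [1.0, -0.0, 0.0], [0.0, 0.0, -1.0]]
wrist_force: [-0.1, 0.3, 0.0]
opening: 0.0513
```

Emit:
drive_tool(
  commands=[
    [[0,0,0],0,-1],
    [[0,0,0],0,-1],
    [[0,0,0],0,-1],
    [[0,0,-0.5],0,-1],
    [[0,0,-1],0,-1],
    [[0,0,-2],0,-1],
    [[0,0,-3],0,-1],
    [[0,0,-3],0,-1],
  ],
)

```text
t: 18.88
ee_pos: [0.4165, 0.1253, 0.158]
tool_rot: [[0.0, 1.0, -0.002], [1.0, -0.0, -0.0], [-0.0, -0.002, -1.0]]
wrist_force: [1.1, 0.2, -1.5]
opening: 0.0514
```

Emit:
drive_tool(
  commands=[
    [[-0.7,0.9,-2],0,-1],
    [[-2,2.3,-1],0,-1],
    [[-2.5,2.9,0],0,-1],
    [[-2.5,2.9,0],0,-1],
    [[-2.4,2.9,0],0,-1],
    [[-2.3,2.8,0],0,-1],
    [[-1.5,1.8,0],0,-1],
    [[-0.9,1.2,0],0,-1],
  ],
)

```text
t: 19.55
ee_pos: [0.5956, -0.0246, 0.1869]
tool_rot: [[0.002, 1.0, -0.0], [1.0, -0.002, -0.0], [-0.0, -0.0, -1.0]]
wrist_force: [-0.6, 1.1, -2.3]
opening: 0.0512
```

Emit:
drive_tool(
  commands=[
    [[-0.5,0.6,0],0,-1],
    [[0,0,0],0,-1],
    [[0,0,0],0,-1],
  ],
)

```text
t: 19.8
ee_pos: [0.5996, -0.0272, 0.1869]
tool_rot: [[0.0, 1.0, -0.001], [1.0, -0.0, 0.0], [0.0, -0.001, -1.0]]
wrist_force: [0.2, 0.3, -2.8]
opening: 0.0512
```

Emit:
drive_tool(
  commands=[
    [[0,0,2],0,-1],
    [[0,0,3],0,-1],
    [[0,0,2.5],0,-1],
    [[0,0,1],0,-1],
    [[0,0,0.6],0,-1],
    [[0,0,0],0,-1],
    [[0,0,0],0,-1],
    [[0,0,0],0,-1],
  ],
)

```text
t: 20.47
ee_pos: [0.6011, -0.0275, 0.0977]
tool_rot: [[-0.0, 1.0, 0.002], [1.0, 0.0, -0.0], [-0.0, 0.002, -1.0]]
wrist_force: [0.1, -0.9, -2.4]
opening: 0.0512
```

Emit:
drive_tool(
  commands=[
    [[0,-0.15,0.3],0,-1],
    [[0,0,0.15],0,-1],
    [[0,0,0.1],0,-1],
    [[0,0,0.1],0,-1],
    [[0,0,0.05],0,-1],
    [[0,0,0],0,-1],
    [[0,0,0],0,-1],
  ],
)

```text
t: 21.05
ee_pos: [0.5989, -0.0276, 0.0902]
tool_rot: [[-0.0, 1.0, 0.0], [1.0, 0.0, -0.0], [-0.0, 0.0, -1.0]]
wrist_force: [-4.3, 0.3, 7.9]
opening: 0.0514
```

Now release, then go to view bowl 118 at about (0.428, −0.083).

Emit:
drive_tool(
  commands=[
    [[0,0,0],0,0.15],
    [[0,0,0],0,0.4],
    [[0,0,0],0,0.7],
    [[0,0,0],0,1],
    [[0,0,0],0,1],
    [[0,0,0],0,1],
    [[0,0,-1],0,1],
    [[0,0,-3],0,1],
  ],
)

```text
t: 21.72
ee_pos: [0.5968, -0.0273, 0.1266]
tool_rot: [[0.0, 1.0, -0.007], [1.0, -0.0, 0.001], [0.001, -0.007, -1.0]]
wrist_force: [0.1, 0.2, 0.3]
opening: 0.0919
```

Emit:
drive_tool(
  commands=[
    [[0,0,-3.5],0,1],
    [[0,0,-3.5],0,1],
    [[0,0,-3],0,1],
    [[-2.3,-3.0,-1],0,1],
    [[-2.3,-3.2,0],0,1],
    [[-2.3,-3.2,0],0,1],
    [[-2.3,-3.2,0],0,1],
    [[-2.3,-2.5,0],0,1],
  ],
)

```text
t: 22.38
ee_pos: [0.4456, -0.143, 0.2399]
tool_rot: [[-0.0, 1.0, 0.0], [1.0, 0.0, -0.0], [-0.0, 0.0, -1.0]]
wrist_force: [-0.1, -0.1, -0.2]
opening: 0.0934
```

```bash
python3 - <<'E'
from h import *
s=ctrl.state();p=camera_params('wrist');im=capture('wrist');cv2.imwrite('pics/w5.png',im);print(s['t'],s['ee_pos'])
K,R,t=[np.array(p[k]) for k in("camera_matrix","R","t")]
x=K@(R@np.array([.428,-.083,.03])+t.ravel());uv=(x[:2]/x[2]).astype(int);print(uv)
for r in (1.4,1.5,1.55):print(bowl(im,p,uv,86,56,ratio=r))
E
```

```text
22.3833 [ 0.44563602 -0.14304668  0.2398829 ]
[300 144]
(np.int32(3), (244, 72, 124, 129), array([ 0.4313, -0.0799,  0.0589]), array([431.4, -80. ]))
(np.int32(3), (244, 73, 124, 128), array([ 0.4312, -0.0798,  0.0585]), array([431.3, -80. ]))
(np.int32(4), (244, 73, 124, 128), array([ 0.4313, -0.0798,  0.0583]), array([431.3, -79.9]))
```

View pics/w5.png

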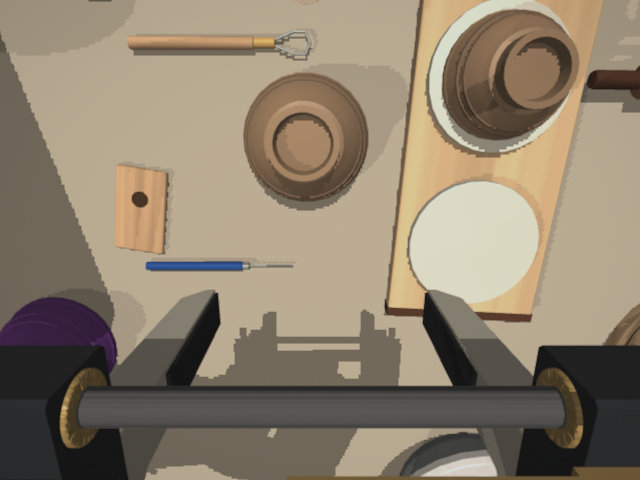

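Bowl 118 is at (0.431, −0.080). Bat a is empty at (475,242) and fully visible, so I'll measure it from this picture.

```bash
python3 - <<'E'
from h import *
p=camera_params('wrist');im=cv2.imread('pics/w5.png')
for t in (30,45):print(bat(im,p,(480,235),t))
E
```

```text
(np.uint64(11828), array([ 28,  28, 219], dtype=uint8), array([ 0.5886, -0.179 ,  0.0606]))
(np.uint64(13753), array([ 28,  28, 219], dtype=uint8), array([ 0.5906, -0.1952,  0.0715]))
```

Emit:
drive_tool(
  commands=[
    [[2,-0.5,0],0,1],
    [[2,-0.5,0],0,1],
    [[1.5,-0.4,0],0,1],
    [[0.8,-0.3,2.5],0,1],
    [[0,0,3],0,1],
    [[0,0,3],0,1],
    [[0,0,1.5],0,1],
    [[0,0,0],0,1],
  ],
)

```text
t: 23.1
ee_pos: [0.4295, -0.0791, 0.1372]
tool_rot: [[-0.0, 1.0, -0.004], [1.0, 0.0, 0.001], [0.001, -0.004, -1.0]]
wrist_force: [-0.3, -0.3, -0.1]
opening: 0.0926
```

Emit:
drive_tool(
  commands=[
    [[0,0,0],0,1],
    [[0,0,0],0,1],
  ],
)

```text
t: 23.27
ee_pos: [0.4316, -0.0798, 0.1405]
tool_rot: [[0.0, 1.0, 0.002], [1.0, -0.0, -0.001], [-0.001, 0.002, -1.0]]
wrist_force: [-0.1, 0.4, 0.2]
opening: 0.0932
```

Emit:
drive_tool(
  commands=[
    [[0,0,2],0,1],
    [[0,0,2.2],0,1],
    [[0,0,1.5],0,1],
    [[0,0,0.8],0,1],
    [[0,0,0.4],0,1],
    [[0,0,0.1],0,1],
    [[0,0,0],0,1],
    [[0,0,0],0,1],
  ],
)

```text
t: 23.93
ee_pos: [0.4314, -0.0797, 0.07]
tool_rot: [[0.0, 1.0, 0.002], [1.0, -0.0, -0.0], [-0.0, 0.002, -1.0]]
wrist_force: [-0.2, -0.1, -0.3]
opening: 0.0932
```

Emit:
drive_tool(
  commands=[
    [[0,0,0],0,0.6],
    [[0,0,0],0,0.4],
    [[0,0,0],0,0.2],
    [[0,0,0],0,-0.2],
    [[0,0,0],0,-0.6],
    [[0,0,0],0,-1],
    [[0,0,0],0,-1],
    [[0,0,0],0,-1],
  ],
)

```text
t: 24.6
ee_pos: [0.4309, -0.0796, 0.0692]
tool_rot: [[-0.0, 1.0, 0.0], [1.0, 0.0, -0.0], [-0.0, 0.0, -1.0]]
wrist_force: [-0.2, -0.5, 0.4]
opening: 0.0573
```

Emit:
drive_tool(
  commands=[
    [[0,0,0],0,-1],
    [[0,0,0],0,-1],
    [[0,0,0],0,-1],
    [[0,0,-0.5],0,-1],
    [[0,0,-1],0,-1],
    [[0,0,-2],0,-1],
    [[0,0,-3],0,-1],
    [[0,0,-3],0,-1],
  ],
)

```text
t: 25.27
ee_pos: [0.4299, -0.0793, 0.1649]
tool_rot: [[-0.0, 1.0, -0.002], [1.0, 0.0, 0.001], [0.001, -0.002, -1.0]]
wrist_force: [1.3, 0.0, -3.4]
opening: 0.0574
```

Emit:
drive_tool(
  commands=[
    [[-0.5,0.8,-2.0],0,-1],
    [[-1.5,2.4,-1],0,-1],
    [[-1.8,3.0,0],0,-1],
    [[-1.8,3.0,0],0,-1],
    [[-1.7,2.8,0],0,-1],
    [[-1.2,2.0,0],0,-1],
    [[-0.8,1.3,0],0,-1],
    [[-0.5,0.8,0],0,-1],
  ],
)

```text
t: 25.93
ee_pos: [0.5926, -0.1784, 0.1935]
tool_rot: [[0.0, 1.0, -0.001], [1.0, -0.0, 0.0], [0.0, -0.001, -1.0]]
wrist_force: [-0.3, 0.2, -3.2]
opening: 0.0572
```

Emit:
drive_tool(
  commands=[
    [[0,0,0],0,-1],
    [[0,0,0],0,-1],
  ],
)

```text
t: 26.1
ee_pos: [0.5913, -0.1774, 0.1936]
tool_rot: [[0.0, 1.0, -0.001], [1.0, -0.0, 0.001], [0.001, -0.001, -1.0]]
wrist_force: [-1.2, 0.2, -3.3]
opening: 0.057
```

Contact is expected near z = 0.0972.

Emit:
drive_tool(
  commands=[
    [[0,0,2],0,-1],
    [[0,0,3],0,-1],
    [[0,0,2.5],0,-1],
    [[0,0,1],0,-1],
    [[0,0,0.5],0,-1],
    [[0,0,0],0,-1],
    [[0,0,0],0,-1],
    [[0,0,0],0,-1],
  ],
)

```text
t: 26.77
ee_pos: [0.5925, -0.1778, 0.1058]
tool_rot: [[-0.0, 1.0, 0.002], [1.0, 0.0, -0.001], [-0.001, 0.002, -1.0]]
wrist_force: [-0.7, 0.3, -2.8]
opening: 0.0574
```

Emit:
drive_tool(
  commands=[
    [[0,-0.1,0.3],0,-1],
    [[0,0,0.2],0,-1],
    [[0,0,0.15],0,-1],
    [[0,0,0.1],0,-1],
    [[0,0,0.05],0,-1],
    [[0,0,0],0,-1],
    [[0,0,0],0,-1],
  ],
)

```text
t: 27.35
ee_pos: [0.5908, -0.1776, 0.0972]
tool_rot: [[-0.0, 1.0, 0.0], [1.0, 0.0, -0.0], [-0.0, 0.0, -1.0]]
wrist_force: [-6.3, 1.2, 8.4]
opening: 0.0576
```

Contact made. I'll release, lift clear and move aside to check.

Emit:
drive_tool(
  commands=[
    [[0,0,0],0,0.3],
    [[0,0,0],0,0.5],
    [[0,0,0],0,0.8],
    [[0,0,0],0,1],
    [[0,0,0],0,1],
    [[0,0,0],0,1],
    [[0,0,-1],0,1],
    [[0,0,-3],0,1],
  ],
)

```text
t: 28.02
ee_pos: [0.5889, -0.1768, 0.1334]
tool_rot: [[0.0, 1.0, -0.006], [1.0, -0.0, 0.002], [0.002, -0.006, -1.0]]
wrist_force: [0.1, -0.9, -0.2]
opening: 0.0929
```

Emit:
drive_tool(
  commands=[
    [[0,0,-3.5],0,1],
    [[0,0,-3.5],0,1],
    [[0,0,-3.5],0,1],
    [[-2,-3,0],0,1],
    [[-2,-3,0],0,1],
    [[-2,-3,0],0,1],
    [[-2,-3,0],0,1],
    [[-2,-3,0],0,1],
  ],
)

```text
t: 28.68
ee_pos: [0.4394, -0.2781, 0.242]
tool_rot: [[-0.0, 1.0, 0.001], [1.0, 0.0, -0.001], [-0.001, 0.001, -1.0]]
wrist_force: [0.3, -0.5, -0.0]
opening: 0.0932
```

Emit:
drive_tool(
  commands=[
    [[-2,-3,0],0,1],
    [[-2,-3,0],0,1],
    [[-2,-3,0],0,1],
    [[0,0,0],0,1],
  ],
)

```text
t: 29.02
ee_pos: [0.3471, -0.34, 0.242]
tool_rot: [[0.003, 1.0, -0.0], [1.0, -0.003, -0.001], [-0.001, -0.0, -1.0]]
wrist_force: [-0.3, 0.1, -0.5]
opening: 0.0927
```

```bash
python3 - <<'E'
from h import *
K={70:(.617,.2555),86:(.6054,.1114),102:(.5989,-.0276),118:(.5908,-.1776)}
H={70:.048,86:.056,102:.064,118:.072};F={70:.02,86:.023,102:.026,118:.029}
ims=[]
for n in('scene','side'):
    p=camera_params(n);im=capture(n);cv2.imwrite(f'pics/{n}9.png',im)
    Kc,R,t=[np.array(p[k]) for k in("camera_matrix","R","t")]
    a=np.linspace(0,2*np.pi,60)
    for d,(x,y) in K.items():   # predicted rim and bat circles
        for r,z,col in((d/2000,.028,(0,255,0)),(F[d],.028+H[d],(0,0,255))):
            q=np.c_[x+r*np.cos(a),y+r*np.sin(a),0*a+z]@R.T+t.ravel(); q=q@Kc.T; q=(q[:,:2]/q[:,2:]).astype(np.float32)
            if n=='scene': q=(q-[180,190])*3; 
            else: q=(q-[320,150])*4
            ims.append((n,q,col))
s={'scene':cv2.resize(cv2.imread('pics/scene9.png')[190:390,180:400],None,fx=3,fy=3,interpolation=2),'side':cv2.resize(cv2.imread('pics/side9.png')[150:300,320:420],None,fx=4,fy=4,interpolation=2)}
for n,q,c in ims: cv2.polylines(s[n],[q.astype(int).reshape(-1,1,2).astype(np.int32)],True,c,1)
for n in s: cv2.imwrite(f'pics/{n}9c.png',s[n])
st=ctrl.state();print(st['t'],st['ee_pos'])
E
```

```text
29.1167 [ 0.35028324 -0.33817183  0.24194604]
```

View pics/scene9c.png

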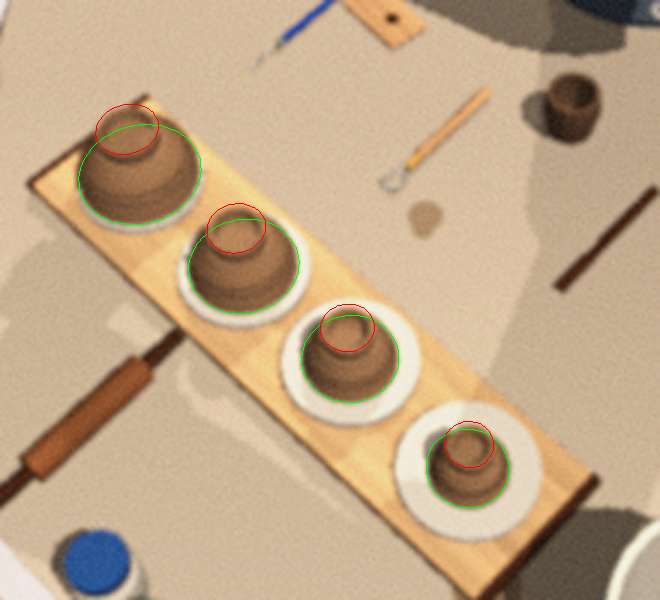

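View pics/side9c.png

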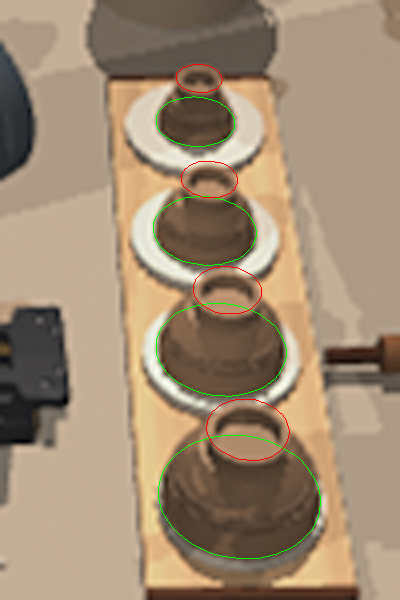

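```bash
python3 -c "
from plant import ctrl
print(ctrl.job_done())"
```

```text
the job is handed in; nothing more can be done
None
```

All four bowls are on the bats, rim down, running 118, 102, 86, 70 mm from the banding wheel end (−y) to the bucket end. I handed the job in at about 29 s of the 102 s allowed; the hand-in reports no verdict.

- **Handling:** I picked each bowl up by its foot ring. Each was lowered until the wrist force showed contact (about 5–15 N) before I let go.
- **Final check:** the last pictures from both fixed cameras show every bowl upright and within a few mm of its bat's centre. The gripper was empty and well clear of everything, and the purple look-alike was not touched.
- **Disagreements:** the cameras differed by 2–5 mm on the bat centres, most for the wheel-end bat. Part of that bat was in shadow, so I used a value between the readings, which should still be well inside the 15 mm allowed. One wrist-camera fit of that bat, with a looser colour threshold, came out clearly wrong (radius 71 mm), so I ignored it.

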